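# Tip the orange tube and lay its rod in the tray

## Robot

A 6-joint arm with a two-finger parallel gripper is mounted at the origin on the work surface. World frame = base frame: x ahead of the robot, y to its left, z up, the work surface at z = 0. Lengths are in m, angles in rad, forces in N, time in s.
With the tool pointing down it reaches from about 0.4 to 0.925 m from the base axis. Payload 12.5 kg.
Tool frame: the origin (TCP) lies between the finger pads; the fingertips stand 19 mm ahead of it and the grasp point (between the pads) is the TCP (r.tips_ahead is the distance from the TCP to the fingertips, in m); z points along the fingers, y is the line along which they close (so a half turn about z gives the same grasp; the last joint's range is limited). The gripper opens to 95 mm and grips with 3 to 60 N. Pads are 20 mm wide; open, the fingers measure 119 mm over their backs; the gripper's body (75 mm by 180 mm) begins 59 mm behind the grasp point.
Start: joints at [-1.448, 0.491, 1.559, -0, 1.092, -0.106], TCP at [0.142, -0.609, 0.234] pointing down, gripper open.
Joint ranges: [-3.1, 3.1], [-0.84, 2.19], [0.05, 2.79], [-1.13, 4.28], [0.06, 2.93], [-2.69, 2.69]. Speed limits (rad/s): [2.22, 2.22, 2.79, 3.14, 3.14, 3.14].

## Interface

Orientations are given as a rotation vector (axis times angle).
In Python, from rig import r, viewer, sensors gives the robot as it stands (r), with the cameras (viewer) and the readings (sensors).
- The arm moves only by the tool inch_along, called after "Call:" as name(argument=value, ...), one argument or row to a line, values as JSON. Schema: {"type":"object","properties":{"plan":{"type":"array","items":{"type":"object","properties":{"xyz":{"type":"array","items":{"type":"number"},"minItems":3,"maxItems":3},"r":{"type":"array","items":{"type":"number"},"minItems":3,"maxItems":3}},"additionalProperties":false},"minItems":1,"maxItems":12},"finger_gap":{"type":"number"},"clamp_n":{"type":"number"},"only":{"type":"string"},"quiet":{"type":"boolean"},"lines":{"type":"string"}},"required":["plan"],"additionalProperties":false}. plan is a list of rows, 1 to 12 of them, each an object with the fields xyz (a list: dx, dy, dz in normalised numbers (1 is 0.25 m)), r (a list: a rotation vector rx, ry, rz in shares of 2 rad (1.0 is 2 rad)); a field left out counts as zero; each row shifts and turns the commanded pose from where the row before left it, along the tool's axes as they then stand; what a row does not reach is not made up. A row lasts 1/12 s, in which the tool goes at most 0.0417 m and 0.125 rad, less where a joint would pass 70% of its speed; a pose out of reach is approached as far as the arm can. finger_gap is the finger opening in m, set as the call begins (left out keeps the last). The fingers move at their own pace and stop on an object; clamp_n is the grip in N (left out, the last holds). Time passes only in rows, so rows that do not move let the fingers close. The tool returns the time, the measured TCP pose, the force, the opening and the grip force at its end. only (a regular expression) keeps the lines of the reply that match it, lines (a string "A,B") keeps lines A to B, and quiet returns only ok. Shift and turn numbers lie between -1 and 1, and a call with a number outside is refused. Input that does not fit is refused with a message, and nothing moves.
- sensors.get_state(): the state, without advancing time (a new reading comes with each control period).
- viewer.capture(name): name is "side" or "top" or "wrist"; returns (picture, depth): 384x512x3 uint8, red, green, blue; 384x512 float32, m along the optical axis (not along the pixel's ray), 0 where there is no reading.
- viewer.camera_params(name): a dict with "fovy" (degrees; the focal length in pixels is half the picture's height over the tangent of half this angle, whatever the lens; pixels are square), "cx", "cy" (the principal point, pixels), "eye" and "rotation" of the camera in the world. Camera axes: x right, y up, looking along -z (the intrinsics and any distortion apply to the point x, -y, -z); pixel columns grow to the right and rows downward; lengths in m; the calibration is good to about 2 mm. A picture is of the moment at which its call begins: read the wrist's pose just before it. camera_params takes no time and is no camera call; for the wrist camera it gives the pose at the moment of the call.
- r.job_done(): hands the job in; it is judged then, once.
The state is a dict: "t": time; "joint_pos": joint angles; "qd": joint speeds; "joint_efforts": joint torques, N m; "tcp_pos": TCP position; "eef_rot": TCP orientation; "force": force on the tool from outside, world axes, zero at the start; "ft_torque": the same for the moment, N m; "opening": finger opening in m; "grip_force": force on a finger pad.
Only numpy, scipy, OpenCV 4.12 (cv2) and the standard library are available. Lean on these libraries where they do the work, as an engineer would, in place of code of your own. Each camera call takes 0.05 s, during which the arm holds its last target. There are 200 camera calls.

## Task

Tip the orange tube mouth-down so that its rod slides out to the lip, take the rod by its exposed end, draw it right out of the tube and lay it flat in the grey tray. Leave the blue tube as it is.

Things in the scene. Friction and masses are not known exactly. Their poses are not given: they have to be found in the camera images.
- orange_mouth (a point): centre of the open mouth of the orange tube: plastic, 200 mm long, rectangular, 32 mm wide and 44 mm high outside, 26 x 38 mm inside, slick; black cap on its closed end. x: along the tube, out of the mouth; y: across, level; z: through its top face. It pivots at its middle, 100 mm behind the mouth, 125 mm above the bench, between steel cheeks (52 mm over all, 145 mm high) fixed to the bench
- orange_tube (a joint): turn of the orange tube on its level pivot, rad: 0 = mouth raised 0.25 above level (it starts at 0 to 0.06), 0.25 = level, 0.70 = end stop, mouth 0.45 (26 degrees) below level. Stiff, 0.35 N m: press its top near the mouth with about 5 N; it stays where it is left. The rod slides out by itself before the stop is reached
- orange_lip (a point): middle of the lip that stops the rod, 85 mm in front of the mouth, at the tube's inner floor; it turns with the tube (same axes). Steel, 44 mm wide, rising 8 mm, leaning outward, with side cheeks on its last 15 mm, on a 12 mm wide tongue that runs on from the tube's floor. Between mouth and cheeks the rod is open above and on both sides
- orange_rod: aluminium rod, 20 mm in diameter, 190 mm long, about 160 g, black bands near its ends. Origin at its middle, x along it towards the mouth. It starts wholly inside the orange tube; at the lip 85 mm of it stands out. With 18 mm of play up and down in the tube its tip can be raised over the lip (ease it back 5 mm first); raised further, the tube turns up with it
- tray: open grey plastic tray fixed to the bench, 250 x 120 x 35 mm outside, walls and floor 4 mm. Origin at the centre of its underside, x along its length, z up
- blue_mouth (a point): centre of the mouth of the blue tube, a twin of the orange one on a stand of its own beside it, with its own rod inside; to be left alone. Axes as for the orange mouth

How it is judged:
On the way, in this order (a step that is already met when the one before it is completed fails the run):
1. the orange tube is mouth-down and its rod has slid out of the mouth by at least 60 mm, still lying in the tube (angle between orange_mouth's own x axis and vertical above 1.67 rad and x of orange_rod in the frame of orange_mouth between -0.035 and 0.03 m and distance between orange_rod and orange_mouth below 0.04 m), for 0.2 s.
2. the rod is held between the fingers, wholly out of the tube (distance between orange_rod and orange_mouth above 0.1 m and contact force between the fingers and orange_rod above 1 N), for 0.1 s.
At the end, for the whole second after the job is handed in: the orange tube's rod lies flat (within about 6 degrees) and at rest on the floor of the grey tray, wholly inside it (its middle within 40 mm lengthwise and 55 mm crosswise of the tray's centre), let go; the blue tube is where it was (mouth within 30 mm) (x of orange_rod in the frame of tray between -0.04 and 0.04 m and y of orange_rod in the frame of tray between -0.055 and 0.055 m and z of orange_rod in the frame of tray below 0.022 m and angle between orange_rod's own x axis and vertical between 1.47 and 1.67 rad and linear speed of orange_rod below 0.03 m/s and distance of blue_mouth from where it was at the start of the episode below 0.03 m); the robot touches nothing.
It fails at once if the blue tube is turned (its mouth moves more than 30 mm) (distance of blue_mouth from where it was at the start of the episode above 0.03 m).
It also fails if it takes over 51 s, if anything falls off the work surface, if the arm or the gripper's body presses on something with over 40 N, if the wrist force passes 120 N, or if a joint passes its speed limit or range.

## Working session

There is one attempt and no reset: what is moved stays moved. The work goes in short steps, Python scripts to look and compute and a tool call to move; the robot and the scene stay as the last step left them, time stands still between calls to the robot, and variables do not carry over. Pictures are saved under pics/ and viewed, at most 10 in all, crops included, and the job is handed in when it is done.

```bash
ls; mkdir -p pics; cat > h.py <<'E'
import numpy as np, cv2
from rig import r, viewer, sensors
from scipy.spatial.transform import Rotation as R
def cap(n,name):
    p=viewer.camera_params(n); im,d=viewer.capture(n)
    cv2.imwrite(f'pics/{name}.png',im[:,:,::-1]); np.savez(f'pics/{name}.npz',im=im,d=d,**{k:np.array(v) for k,v in p.items() if not isinstance(v,(dict,str))})
    return im,d,p
def cloud(d,p):
    f=d.shape[0]/2/np.tan(np.radians(p['fovy'])/2)
    v,u=np.mgrid[:d.shape[0],:d.shape[1]]
    c=np.stack([(u-p['cx'])/f*d,-(v-p['cy'])/f*d,-d],-1)
    return c@np.array(p['rotation']).T+np.array(p['eye'])
E
python3 - <<'E'
from h import *
for n in('side','top'):
    im,d,p=cap(n,n+'0'); print({k:np.round(v,3).tolist() if not isinstance(v,str) else v for k,v in p.items()}, (d>0).mean())
a=cv2.imread('pics/side0.png');b=cv2.imread('pics/top0.png')
cv2.imwrite('pics/both.png',np.vstack([a,b])[:, :] if 0 else cv2.resize(np.hstack([a,b]),(800,300)))
print(sensors.get_state())
E
```

```text
pics
rig.py
{'fovy': 52.931, 'cx': 258.495, 'cy': 191.232, 'eye': [0.284, 0.457, 0.667], 'rotation': [0.296, -0.929, -2.372]} 0.9960988362630209
{'fovy': 52.611, 'cx': 261.623, 'cy': 184.654, 'eye': [0.495, 0.045, 1.005], 'rotation': [0.049, -0.051, -1.595]} 0.9959716796875
{'t': 0.1, 'joint_pos': array([-1.44759878e+00,  4.91482701e-01,  1.55939552e+00, -2.68500152e-05,
        1.09169162e+00, -1.05621774e-01]), 'qd': array([-0.00032475, -0.00092023, -0.00286937,  0.00027377, -0.00062257,
       -0.00172524]), 'joint_efforts': array([ 1.92745967e-03, -6.13623476e+01, -2.58606470e+01,  6.93418784e-02,
        4.70337225e-02, -5.62539071e-05]), 'tcp_pos': array([ 0.14174581, -0.60851054,  0.23312806]), 'eef_rot': array([-3.12008124e+00, -3.58552740e-01,  5.08894114e-05]), 'force': array([-0.38835758, -0.23286911, -0.22833158]), 'ft_torque': array([-0.01534441,  0.03582929,  0.01176481]), 'grip_force': 0.0, 'opening': 0.09530410548828828}
```

View pics/top0.png

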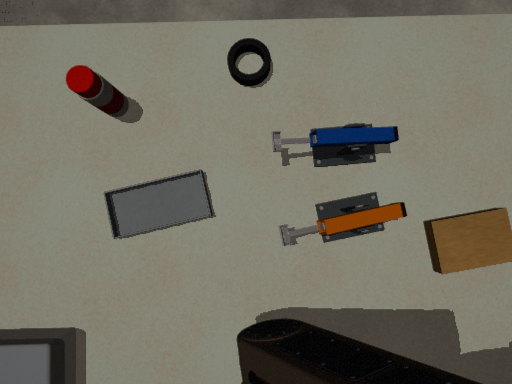

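View pics/side0.png

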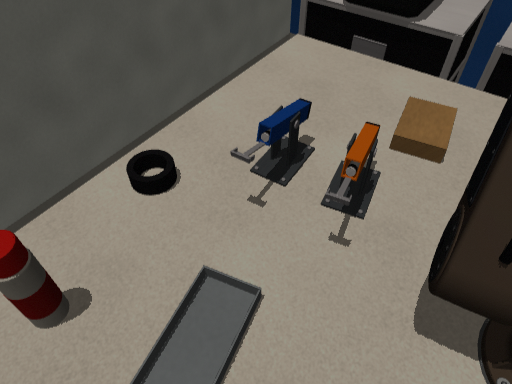

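The top view shows the orange tube with its mouth at about px (319,227), cap at (404,209) and lip at (287,235). The blue tube is above it (310–398,135), and the tray's centre is at about (160,204). The tubes' mouths point toward +y.

```bash
sed -i "s/np.array(p\['rotation'\]).T/R.from_rotvec(p['rotation']).as_matrix().T/" h.py
cat > an.py <<'E'
from h import *
def tube(im,d,p,blue=False,verb=True):
    P=cloud(d,p); hsv=cv2.cvtColor(im,cv2.COLOR_RGB2HSV)
    lo,hi=((105,120,40),(130,255,255)) if blue else ((8,180,90),(18,255,255))
    m=(cv2.inRange(hsv,lo,hi)>0)&(d>0)&(P[...,2]>.08)&(P[...,2]<.25)
    m=cv2.erode(m.astype(np.uint8),np.ones((2,2)))>0
    return P[m]
E
python3 - <<'E'
from an import *
for n in('top','side'):
    im,d,p=cap(n,n+'1'); P=cloud(d,p)
    for bl in(0,1):
        Q=tube(im,d,p,bl); print(n,bl,len(Q))
        # top face: fit plane by RANSAC-ish: normal mostly up
        best=None; rng=np.random.default_rng(0)
        for _ in range(500):
            a=Q[rng.choice(len(Q),3,False)]; nn=np.cross(a[1]-a[0],a[2]-a[0]); l=np.linalg.norm(nn)
            if l<1e-6: continue
            nn/=l; nn*=np.sign(nn[2])
            if nn[2]<.9: continue
            s=abs((Q-a[0])@nn)<.0025
            if best is None or s.sum()>best.sum(): best=s
        T=Q[best]; c=T.mean(0); U,S,V=np.linalg.svd(T-c); ax=V[0]*np.sign(V[0][1]); nrm=V[2]*np.sign(V[2][2])
        t=(T-c)@ax; w=(T-c)@V[1]
        print(len(T),'c',c.round(4),'ax',ax.round(4),'n',nrm.round(3),'t',np.percentile(t,[.5,99.5]).round(4),'w',np.percentile(w,[1,99]).round(4),'elev',np.arcsin(ax[2]).round(3))
    # tray rim
    hsv=cv2.cvtColor(im,cv2.COLOR_RGB2HSV)
    m=(P[...,2]>.027)&(P[...,2]<.042)&(d>0)&(P[...,1]>.12)&(P[...,1]<.5)&(P[...,0]<.62)&(P[...,0]>.3)
    X=P[m][:,:2].astype(np.float32); print('tray',len(X),cv2.minAreaRect(X))
    m=(P[...,2]>.001)&(P[...,2]<.01)&(hsv[...,1]<60)&(d>0)&(P[...,1]>.12)&(P[...,1]<.5)&(P[...,0]<.62)&(P[...,0]>.3)
    print('floor z',np.median(P[m][:,2]))
E
```

```text
top 0 1024
942 c [ 0.4679 -0.1766  0.1484] ax [-0.1728  0.9559  0.2373] n [ 0.039 -0.234  0.971] t [-0.0953  0.0882] w [-0.0142  0.0144] elev 0.24
top 1 1039
923 c [ 0.654  -0.1672  0.1481] ax [-0.0564  0.9677  0.2458] n [ 0.014 -0.245  0.969] t [-0.0959  0.0894] w [-0.0145  0.0148] elev 0.248
tray 567 ((0.515588641166687, 0.3065379858016968), (0.12064781039953232, 0.25078922510147095), 11.919509887695312)
floor z 0.0027694783685439095
side 0 576
547 c [ 0.4645 -0.1675  0.1504] ax [-0.1721  0.9559  0.2379] n [ 0.049 -0.233  0.971] t [-0.1035  0.0817] w [-0.0144  0.0141] elev 0.24
side 1 450
424 c [ 0.6505 -0.1581  0.1499] ax [-0.056   0.9683  0.2436] n [ 0.018 -0.243  0.97 ] t [-0.105   0.0829] w [-0.0145  0.0135] elev 0.246
tray 1059 ((0.5157589912414551, 0.29568731784820557), (0.12080104649066925, 0.22900748252868652), 11.922149658203125)
floor z 0.003431594925168646
```

Units first: shifts go in shares of 0.25 m and turns go in shares of 2 rad. So 0.028 m is 0.112, -0.0275 m is -0.11.

```bash
cat >> h.py <<'E'
piv=np.array([.468,-.1805,.125]); u=np.array([-.178,.984,0])
u/=np.linalg.norm(u); wv=np.array([u[1],-u[0],0]); Z=np.array([0,0,1.])
def go(pos,Rm=None):
    s=sensors.get_state(); R0=R.from_rotvec(s['eef_rot']); d=R0.inv().apply(np.array(pos)-s['tcp_pos'])
    print('t',round(s['t'],2),'d',d.round(4),'|d|',np.linalg.norm(d).round(3),end=' ')
    if Rm is not None: print('rot',(R0.inv()*R.from_matrix(Rm)).as_rotvec().round(4))
    else: print()
def frame(th):
    # tool frame for tube elevation th: z=-n, x = +/-axis, y across
    a=u*np.cos(th)+Z*np.sin(th); n=-u*np.sin(th)+Z*np.cos(th)
    return a,n,np.stack([a,np.cross(-n,a),-n],1)
E
python3 - <<'E'
from h import *
a,n,F=frame(0); print(F)
go(piv+u*.07+Z*.109,F)
E
```

```text
[[-0.17800534  0.98402952 -0.        ]
 [ 0.98402952  0.17800534 -0.        ]
 [ 0.         -0.         -1.        ]]
t 0.2 d [ 4.183e-01 -4.129e-01 -4.000e-04] |d| 0.588 rot [-5.000e-04 -5.000e-04 -1.521e+00]
```

Call:
inch_along(
  plan=[
    {"xyz":[0.112, -0.11, 0]},
    {"xyz":[0.112, -0.11, 0]},
    {"xyz":[0.112, -0.11, 0]},
    {"xyz":[0.112, -0.11, 0]},
    {"xyz":[0.112, -0.11, 0]},
    {"xyz":[0.112, -0.11, 0]},
    {"xyz":[0.112, -0.11, 0]},
    {"xyz":[0.112, -0.11, 0]},
    {"xyz":[0.112, -0.11, 0]},
    {"xyz":[0.112, -0.11, 0]},
    {"xyz":[0.112, -0.11, 0]},
    {"xyz":[0.112, -0.11, 0]},
  ],
  finger_gap=0,
  clamp_n=20,
)

```text
t: 1.2
tcp_pos: [0.3948, -0.2093, 0.2338]
eef_rot: [3.121, 0.358, 0.0]
force: [1.7, -0.3, -0.4]
opening: 0.0206
grip_force: 0.0
```

Scaled: -0.0265 m is -0.106, -0.12 rad is -0.06.

Call:
inch_along(
  plan=[
    {"xyz":[0.106, -0.106, 0]},
    {"xyz":[0.106, -0.106, 0]},
    {"xyz":[0.106, -0.106, 0]},
    {"r":[0, 0, -0.06]},
    {"r":[0, 0, -0.06]},
    {"r":[0, 0, -0.06]},
    {"r":[0, 0, -0.06]},
    {"r":[0, 0, -0.06]},
    {"r":[0, 0, -0.06]},
    {"r":[0, 0, -0.06]},
    {"r":[0, 0, -0.06]},
  ],
  finger_gap=0,
  clamp_n=20,
)

```text
t: 2.12
tcp_pos: [0.4535, -0.1156, 0.2336]
eef_rot: [-2.597, -1.767, 0.0]
force: [1.0, 0.8, 0.6]
opening: 0.0004
grip_force: 0.0
```

Call:
inch_along(
  plan=[
    {"r":[0, 0, -0.06]},
    {"r":[0, 0, -0.06]},
    {"r":[0, 0, -0.06]},
    {"r":[0, 0, -0.06]},
    {"r":[0, 0, -0.04]},
    {},
    {},
  ],
)

```text
t: 2.7
tcp_pos: [0.4536, -0.1156, 0.2336]
eef_rot: [2.019, 2.407, -0.0]
force: [-0.1, -0.1, 0.5]
opening: 0.0005
grip_force: 0.0
```

```bash
python3 - <<'E'
from h import *
a,n,F=frame(0)
go(piv+u*.07+Z*.109,F)
E
```

```text
t 2.7 d [ 0.0036  0.0027 -0.0004] |d| 0.005 rot [-0.      0.     -0.0037]
```

Scaled: 0.015 m is 0.06, 0.01 m is 0.04.

Call:
inch_along(
  plan=[
    {"xyz":[0.0144, 0.0108, 0.06]},
    {"xyz":[0, 0, 0.06]},
    {"xyz":[0, 0, 0.04]},
    {"xyz":[0, 0, 0.024]},
    {"xyz":[0, 0, 0.024]},
    {"xyz":[0, 0, 0.024]},
    {"xyz":[0, 0, 0.024]},
    {"xyz":[0, 0, 0.024]},
    {"xyz":[0, 0, 0.024]},
    {"xyz":[0, 0, 0.024]},
    {"xyz":[0, 0, 0.024]},
  ],
)

```text
t: 3.62
tcp_pos: [0.4557, -0.1112, 0.1458]
eef_rot: [2.017, 2.409, 0.001]
force: [-0.4, 6.1, 7.3]
opening: 0.0006
grip_force: 4.3
```

Call:
inch_along(
  plan=[
    {"xyz":[0, 0, 0.008]},
    {},
    {},
    {},
  ],
)

```text
t: 3.95
tcp_pos: [0.4557, -0.1117, 0.1438]
eef_rot: [2.015, 2.409, -0.0]
force: [-0.9, 0.9, 1.0]
opening: 0.0004
grip_force: 0.9
```

```bash
python3 - <<'E'
from an import *
im,d,p=cap('side','side2'); Q=tube(im,d,p)
c=im[110:250,290:420]; cv2.imwrite('pics/side2c.png',cv2.resize(c[:,:,::-1],None,fx=4,fy=4))
E
```

```text
(no output)
```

View pics/side2c.png

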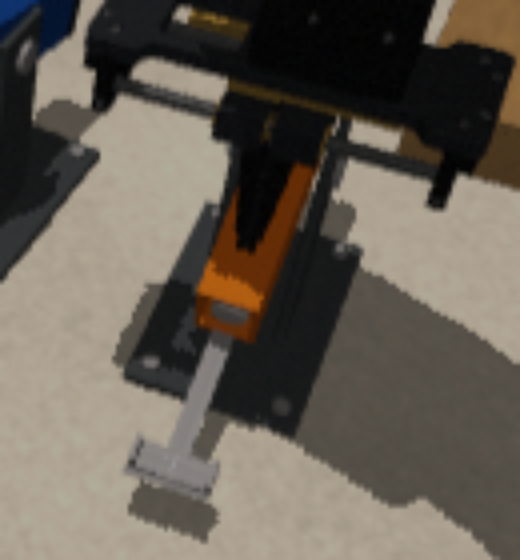

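The tube is mouth-down, but the rod's end is still just inside the mouth (crop 230,312), so I'll press further.

Scaled: 0.002 m is 0.008, 0.001 m is 0.004.

Call:
inch_along(
  plan=[
    {"xyz":[0, 0, 0.008]},
    {"xyz":[0, 0, 0.008]},
    {"xyz":[0, 0, 0.004]},
    {},
    {},
    {},
    {},
    {},
    {},
  ],
)

```text
t: 4.75
tcp_pos: [0.4558, -0.1119, 0.1395]
eef_rot: [2.014, 2.409, 0.0]
force: [-4.0, 2.4, 14.5]
opening: 0.0006
grip_force: 7.4
```

```bash
python3 - <<'E'
from an import *
im,d,p=cap('side','side3'); Q=tube(im,d,p)
c=im[110:250,290:420]; cv2.imwrite('pics/side3c.png',cv2.resize(c[:,:,::-1],None,fx=4,fy=4))
E
```

```text
(no output)
```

View pics/side3c.png

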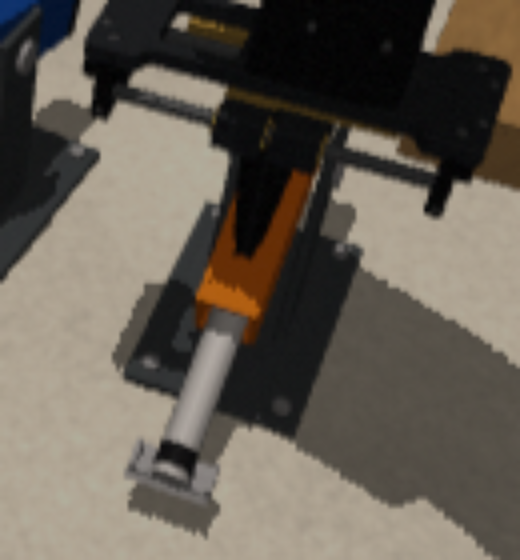

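The rod is now at the lip, with its black band at (175,460). I'll lift away, open the fingers and measure the tube.

Scaled: -0.03 m is -0.12, 0.02 m is 0.08, 0.12 rad is 0.06.

Call:
inch_along(
  plan=[
    {"xyz":[0, 0, -0.12]},
    {"xyz":[0, 0, -0.12]},
    {"xyz":[0, 0, -0.12]},
    {"xyz":[0.08, 0, -0.04], "r":[0, 0.06, 0]},
    {"xyz":[0.08, 0, 0], "r":[0, 0.06, 0]},
    {"xyz":[0.08, 0, 0], "r":[0, 0.06, 0]},
    {"xyz":[0.08, 0, 0], "r":[0, 0.045, 0]},
    {},
    {},
  ],
  finger_gap=0.07,
  clamp_n=55,
)

```text
t: 5.55
tcp_pos: [0.4419, -0.0358, 0.2524]
eef_rot: [-1.778, -2.125, -0.403]
force: [0.4, -1.2, -0.6]
opening: 0.0551
grip_force: 0.0
```

```bash
python3 - <<'E'
from an import *
im,d,p=cap('side','side4'); Q=tube(im,d,p)
best=None; rng=np.random.default_rng(0)
for _ in range(800):
    a=Q[rng.choice(len(Q),3,False)]; nn=np.cross(a[1]-a[0],a[2]-a[0]); l=np.linalg.norm(nn)
    if l<1e-6: continue
    nn/=l; nn*=np.sign(nn[2])
    if nn[2]<.8: continue
    s=abs((Q-a[0])@nn)<.0025
    if best is None or s.sum()>best.sum(): best=s
T=Q[best]; c=T.mean(0); U,S,V=np.linalg.svd(T-c); n=V[2]*np.sign(V[2][2]); ax=V[0]*np.sign(V[0][1])
print(len(T),c.round(4),n.round(3),ax.round(3),np.arcsin(ax[2]))
th=-.45
a,n,F=frame(th)
# exposed rod points: near the axis, ahead of mouth
P=cloud(d,p).reshape(-1,3); L=(P-piv)@np.stack([a,wv,n],1)
m=(L[:,0]>.11)&(L[:,0]<.165)&(abs(L[:,1])<.02)&(L[:,2]>-.03)&(L[:,2]<.03)
print(m.sum(), np.percentile(L[m],[5,50,95],axis=0).round(4))
for h in(.08,.001): go(piv+a*.135+n*h,F)
E
```

```text
1057 [ 0.464  -0.163   0.1405] [-0.074  0.426  0.901] [-0.17   0.885 -0.433] -0.4475681843231473
250 [[ 0.1129 -0.009  -0.0074]
 [ 0.1382 -0.0007 -0.0009]
 [ 0.1624  0.0086  0.0017]]
t 5.6 d [-4.090e-02 -1.000e-04  1.069e-01] |d| 0.114 rot [-3.000e-04 -8.963e-01 -1.200e-03]
t 5.6 d [-0.1026  0.      0.1562] |d| 0.187 rot [-3.000e-04 -8.963e-01 -1.200e-03]
```

Scaled: -0.12 rad is -0.06.

Call:
inch_along(
  plan=[
    {"r":[0, -0.06, 0]},
    {"r":[0, -0.06, 0]},
    {"r":[0, -0.06, 0]},
    {"r":[0, -0.06, 0]},
    {"r":[0, -0.06, 0]},
    {"r":[0, -0.06, 0]},
    {"r":[0, -0.06, 0]},
    {"r":[0, -0.028, 0]},
    {},
    {},
  ],
)

```text
t: 6.43
tcp_pos: [0.4422, -0.0342, 0.2528]
eef_rot: [1.775, 2.129, -0.401]
force: [0.2, -0.6, 0.6]
opening: 0.0698
grip_force: 0.0
```

```bash
python3 - <<'E'
from h import *
a,n,F=frame(-.45)
for h in(.08,.001): go(piv+a*.135+n*h,F)
E
```

```text
t 6.43 d [ 0.0563 -0.0007  0.1   ] |d| 0.115 rot [ 0.0015 -0.0051  0.0014]
t 6.43 d [ 0.0559 -0.0008  0.179 ] |d| 0.188 rot [ 0.0015 -0.0051  0.0014]
```

Scaled: 0.028 m is 0.112, 0.025 m is 0.1, -0.005 rad is -0.0025.

Call:
inch_along(
  plan=[
    {"xyz":[0.112, 0, 0.1], "r":[0, -0.0025, 0]},
    {"xyz":[0.112, -0.0032, 0.1]},
    {"xyz":[0, 0, 0.1]},
    {"xyz":[0, 0, 0.1]},
    {"xyz":[0, 0, 0.1]},
    {"xyz":[0, 0, 0.08]},
    {"xyz":[0, 0, 0.06]},
    {"xyz":[0, 0, 0.04]},
    {"xyz":[0, 0, 0.024]},
    {"xyz":[0, 0, 0.012]},
    {},
    {},
  ],
)

```text
t: 7.43
tcp_pos: [0.4461, -0.0625, 0.0676]
eef_rot: [1.776, 2.122, -0.407]
force: [0.1, 0.7, 0.5]
opening: 0.0698
grip_force: 0.0
```

Call:
inch_along(
  plan=[
    {},
    {},
    {},
    {},
    {},
    {},
    {},
    {},
  ],
  finger_gap=0,
  clamp_n=55,
)

```text
t: 8.1
tcp_pos: [0.4459, -0.062, 0.0674]
eef_rot: [1.775, 2.123, -0.407]
force: [0.1, 0.2, 0.2]
opening: 0.0217
grip_force: 0.0
```

```bash
python3 - <<'E'
from h import *
a,n,F=frame(-.45)
go(piv+a*.135+n*.001,F)
E
```

```text
t 8.1 d [ 0.0014  0.0007 -0.0005] |d| 0.002 rot [-0.0004  0.0011 -0.0008]
```

Call:
inch_along(
  plan=[
    {},
    {},
    {},
    {},
  ],
  finger_gap=0,
  clamp_n=55,
)

```text
t: 8.43
tcp_pos: [0.4459, -0.062, 0.0674]
eef_rot: [1.775, 2.123, -0.407]
force: [0.6, 0.3, 0.7]
opening: 0.0189
grip_force: 55.0
```

Call:
inch_along(
  plan=[
    {"xyz":[-0.012, 0, 0]},
    {"xyz":[-0.008, 0, 0]},
    {"xyz":[0, 0, -0.0112], "r":[0, 0.01, 0]},
    {"xyz":[0, 0, -0.0112], "r":[0, 0.01, 0]},
    {"xyz":[0, 0, -0.0112], "r":[0, 0.01, 0]},
    {"xyz":[0, 0, -0.0112], "r":[0, 0.01, 0]},
    {"xyz":[0, 0, -0.0112], "r":[0, 0.01, 0]},
    {"xyz":[0, 0, -0.0112], "r":[0, 0.01, 0]},
    {},
    {},
  ],
)

```text
t: 9.27
tcp_pos: [0.4454, -0.0604, 0.0851]
eef_rot: [1.842, 2.202, -0.308]
force: [-0.2, -0.0, -1.9]
opening: 0.0191
grip_force: 55.0
```

```bash
python3 - <<'E'
from h import *
im,d,p=cap('side','side5')
c=im[100:260,270:430]; cv2.imwrite('pics/side5c.png',cv2.resize(c[:,:,::-1],None,fx=3.5,fy=3.5))
E
```

```text
(no output)
```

View pics/side5c.png

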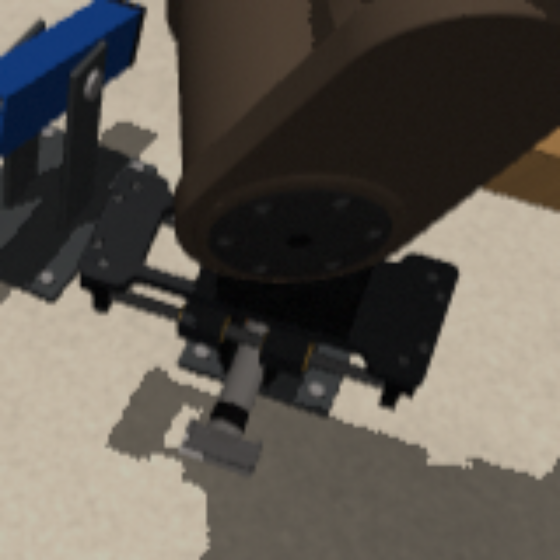

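The rod's tip (band at 230,415) stands above the lip (225,445), and the force shows just the rod's weight. I'll draw it along its axis.

Scaled: 0.01 m is 0.04.

Call:
inch_along(
  plan=[
    {"xyz":[0.04, 0, 0]},
    {"xyz":[0.04, 0, 0]},
    {"xyz":[0.04, 0, 0]},
    {"xyz":[0.04, 0, 0]},
    {},
  ],
)

```text
t: 9.73
tcp_pos: [0.4382, -0.0218, 0.0713]
eef_rot: [1.841, 2.205, -0.309]
force: [1.2, -0.3, -2.0]
opening: 0.0186
grip_force: 55.0
```

```bash
python3 - <<'E'
from h import *
s=sensors.get_state();print(s['force'],s['ft_torque'],s['grip_force'])
E
```

```text
[ 1.18283686 -0.31158742 -2.01014861] [ 0.31410887 -0.02890355  0.00445635] 54.99827206134796
```

Scaled: -0.03 m is -0.12, -0.025 m is -0.1.

Call:
inch_along(
  plan=[
    {"xyz":[0.06, 0, 0]},
    {"xyz":[0.06, 0, 0]},
    {"xyz":[0.06, 0, 0]},
    {"xyz":[0.06, 0, 0]},
    {"xyz":[0.06, 0, 0]},
    {"xyz":[0.04, 0, -0.016]},
    {"xyz":[0.04, 0, -0.06]},
    {"xyz":[0.04, 0, -0.1]},
    {"xyz":[0, 0, -0.12]},
    {"xyz":[0, 0, -0.12]},
    {"xyz":[0, 0, -0.12]},
    {},
  ],
)

```text
t: 10.73
tcp_pos: [0.4149, 0.1191, 0.1687]
eef_rot: [1.84, 2.201, -0.299]
force: [0.9, 0.6, -2.3]
opening: 0.0191
grip_force: 55.0
```

```bash
python3 - <<'E'
from h import *
im,d,p=cap('side','side6')
cv2.imwrite('pics/side6c.png',im[:,:,::-1])
v=np.array([-.206,.978,0]);v/=np.linalg.norm(v)
F=np.stack([v,np.cross(-Z,v),-Z],1); c=np.array([.5156,.3065,0])
go(c+v*.045+Z*.13,F)
E
```

```text
t 10.78 d [ 0.2127  0.1317 -0.0337] |d| 0.252 rot [ 1.00e-04  3.31e-01 -2.90e-02]
```

View pics/side6c.png

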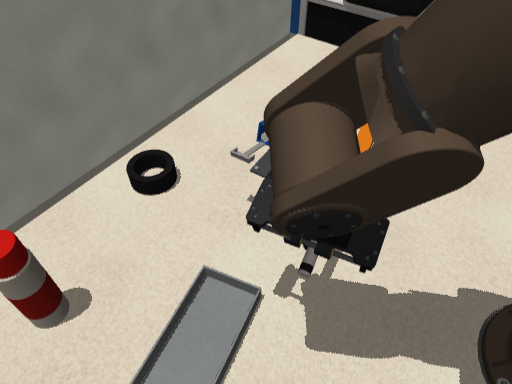

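Scaled: -0.01 m is -0.04, 0.083 rad is 0.0415.

Call:
inch_along(
  plan=[
    {"xyz":[0, 0, -0.04], "r":[0, 0.0415, -0.0035]},
    {"xyz":[0, 0, -0.04], "r":[0, 0.0415, -0.0035]},
    {"r":[0, 0.0415, -0.0035]},
    {"r":[0, 0.041, -0.004]},
    {},
  ],
)

```text
t: 11.2
tcp_pos: [0.4125, 0.1218, 0.1829]
eef_rot: [-1.979, -2.432, 0.004]
force: [0.1, 0.2, -2.5]
opening: 0.019
grip_force: 55.0
```

```bash
python3 - <<'E'
from h import *
v=np.array([-.206,.978,0]);v/=np.linalg.norm(v)
F=np.stack([v,np.cross(-Z,v),-Z],1); c=np.array([.5156,.3065,0])
go(c+v*.045+Z*.13,F)
E
```

```text
t 11.2 d [0.2047 0.1386 0.0527] |d| 0.253 rot [-0.0057 -0.003  -0.003 ]
```

Scaled: 0.0205 m is 0.082, 0.02 m is 0.08.

Call:
inch_along(
  plan=[
    {"xyz":[0.082, 0.0556, 0]},
    {"xyz":[0.082, 0.0556, 0]},
    {"xyz":[0.082, 0.0556, 0]},
    {"xyz":[0.082, 0.0556, 0]},
    {"xyz":[0.082, 0.0556, 0]},
    {"xyz":[0.082, 0.0556, 0]},
    {"xyz":[0.082, 0.0556, 0]},
    {"xyz":[0.082, 0.0556, 0.04]},
    {"xyz":[0.082, 0.0556, 0.08]},
    {"xyz":[0.082, 0.0556, 0.08]},
    {},
    {},
  ],
)

```text
t: 12.2
tcp_pos: [0.5055, 0.3524, 0.1302]
eef_rot: [-1.979, -2.437, 0.014]
force: [-0.3, -0.3, -1.8]
opening: 0.0186
grip_force: 55.0
```

```bash
python3 - <<'E'
from h import *
v=np.array([-.206,.978,0]);v/=np.linalg.norm(v)
F=np.stack([v,np.cross(-Z,v),-Z],1); c=np.array([.5156,.3065,0])
go(c+v*.045+Z*.13,F)
# locate rod below the gripper in both views: bright, z 0.08..0.14, over the tray
for n in('side','top'):
    im,d,p=cap(n,n+'7'); P=cloud(d,p).reshape(-1,3); L=(P-c)@np.stack([v,F[:,1],Z],1)
    m=(abs(L[:,0])<.13)&(abs(L[:,1])<.04)&(L[:,2]>.06)&(L[:,2]<.145)&((L[:,0]<.03)|(L[:,0]>.06))
    for a in np.arange(-.13,.13,.02):
        k=m&(L[:,0]>a)&(L[:,0]<a+.02)
        if k.sum()>5: print(n,a.round(2),k.sum(),np.median(L[k],0).round(4),np.percentile(L[k,2],[2,98]).round(4))
im=cv2.imread('pics/side7.png')
E
```

```text
t 12.2 d [-0.002   0.0005  0.0002] |d| 0.002 rot [-0.0084  0.0042 -0.0009]
side -0.05 75 [-0.0366 -0.0078  0.1269] [0.1191 0.131 ]
side -0.03 24 [-0.0271 -0.0081  0.126 ] [0.1201 0.1299]
side 0.05 49 [ 0.0679 -0.0068  0.1275] [0.1201 0.1322]
side 0.07 235 [ 0.0802 -0.0036  0.1292] [0.1207 0.1319]
side 0.09 148 [ 0.0955 -0.0034  0.1285] [0.1154 0.1318]
top -0.11 15 [-0.091   0.001   0.1248] [0.1127 0.1301]
top -0.09 81 [-7.990e-02  1.000e-04  1.295e-01] [0.123  0.1337]
top -0.07 76 [-0.0601  0.0005  0.1292] [0.123  0.1335]
top -0.05 80 [-0.0398  0.0002  0.1296] [0.1221 0.1333]
top -0.03 76 [-0.0197  0.0006  0.1299] [0.1224 0.1337]
top -0.01 78 [1.000e-04 0.000e+00 1.297e-01] [0.1225 0.134 ]
top 0.01 79 [0.0195 0.0003 0.1302] [0.1223 0.1337]
```

View pics/side7.png

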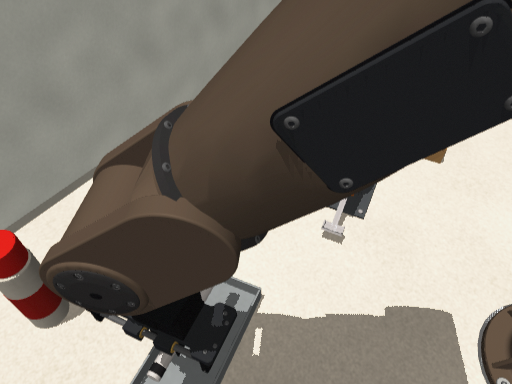

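The rod is level, centred over the tray (nose at px 157,370), with its centre at about z = 0.122. I'll lower it 105 mm.

Scaled: 0.02 m is 0.08, 0.008 m is 0.032.

Call:
inch_along(
  plan=[
    {"xyz":[-0.008, 0, 0.06]},
    {"xyz":[0, 0, 0.08]},
    {"xyz":[0, 0, 0.08]},
    {"xyz":[0, 0, 0.08]},
    {"xyz":[0, 0, 0.048]},
    {"xyz":[0, 0, 0.032]},
    {"xyz":[0, 0, 0.02]},
    {"xyz":[0, 0, 0.012]},
    {"xyz":[0, 0, 0.008]},
    {},
    {},
  ],
)

```text
t: 13.22
tcp_pos: [0.5064, 0.3506, 0.0287]
eef_rot: [-1.979, -2.437, 0.004]
force: [0.1, -0.4, -1.8]
opening: 0.0191
grip_force: 55.0
```

Call:
inch_along(
  plan=[
    {},
    {},
    {},
    {},
    {},
    {},
  ],
  finger_gap=0.045,
)

```text
t: 13.72
tcp_pos: [0.5062, 0.3505, 0.0282]
eef_rot: [-1.979, -2.436, 0.005]
force: [-0.6, -0.3, -0.9]
opening: 0.0444
grip_force: 0.0
```

Call:
inch_along(
  plan=[
    {"xyz":[0, 0, -0.04]},
    {"xyz":[0, 0, -0.08]},
    {"xyz":[0, 0, -0.12]},
    {"xyz":[0, 0, -0.16]},
    {"xyz":[-0.08, 0, -0.14]},
    {"xyz":[-0.16, 0, 0]},
    {"xyz":[-0.16, 0, 0]},
    {"xyz":[-0.16, 0, 0]},
    {"xyz":[-0.16, 0, 0]},
    {"xyz":[-0.16, 0, 0]},
    {"xyz":[-0.16, 0, 0]},
    {},
  ],
)

```text
t: 14.72
tcp_pos: [0.5614, 0.0905, 0.1639]
eef_rot: [-1.985, -2.433, 0.005]
force: [0.6, -0.7, 0.2]
opening: 0.045
grip_force: 0.0
```

```bash
python3 - <<'E'
from h import *
v=np.array([-.206,.978,0]);v/=np.linalg.norm(v); c=np.array([.5156,.3065,0])
for n in('side','top'):
    im,d,p=cap(n,n+'8'); P=cloud(d,p).reshape(-1,3); L=(P-c)@np.stack([v,np.cross(-Z,v),Z],1)
    m=(abs(L[:,0])<.115)&(abs(L[:,1])<.05)&(L[:,2]>.012)&(L[:,2]<.06)
    print(n,m.sum(),np.percentile(L[m],[1,50,99],axis=0).round(4))
    for e in(-1,1): k=m&(L[:,0]*e>.05)&(L[:,0]*e<.085);print(np.percentile(L[k,2],97))
E
```

```text
side 1161 [[-0.0894 -0.0099  0.0137]
 [ 0.0011 -0.0024  0.0223]
 [ 0.0742  0.0087  0.026 ]]
0.025070732217007067
0.025860232688375787
top 455 [[-0.0482 -0.0081  0.0136]
 [ 0.0241  0.0012  0.0218]
 [ 0.0961  0.0115  0.0265]]
0.023853739209156066
0.02622381683835568
```

View pics/side8.png

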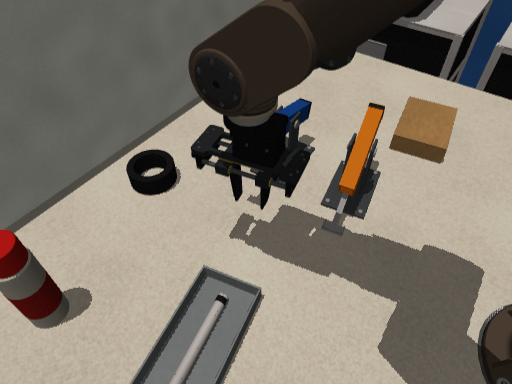

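The rod lies flat and centred in the tray (tail band at 222,298). The gripper is clear and the blue tube looks untouched.

```bash
python3 -c "
from rig import r, viewer, sensors
print(sensors.get_state()['force']); print(r.job_done())"
```

```text
[-0.67045083  1.34460841  0.2206347 ]
the job is handed in; nothing more can be done
None
```

The rod was tipped out of the orange tube, drawn clear and laid flat in the grey tray, with the blue tube untouched as far as the last picture shows; I handed the job in at about 15 s, and no verdict was returned.

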